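Push the fresh filter tube home in the tea water unit

ROBOT

A 6-joint arm with a two-finger parallel gripper is mounted at the origin on the work surface. World frame = base frame: x ahead of the robot, y to its left, z up, the work surface at z = 0. Lengths are in m, angles in rad, forces in N, time in s.
With the tool pointing down it reaches from about 0.3 to 0.875 m from the base axis. Payload 6.4 kg.
Tool frame: the origin (TCP) lies on the centre line of the jaws, within the pads' length; the fingertips stand 11 mm ahead of it and the grasp point (between the pads) lies 8 mm behind it; x points along the fingers, y is the direction in which the jaws open and shut, and the axes are right-handed (so a half turn about x gives the same grasp; the last joint's range is limited). The gripper opens to 85 mm and grips with 20 to 120 N. Pads are 22 mm wide; open, the fingers measure 114 mm over their backs; the gripper's body (76 mm by 85 mm) begins 54 mm behind the grasp point. The pads swing forward as they close: fully open they stand 13 mm farther back than shut.
Start: joints at [0.978, 0.181, 1.607, -0, 1.354, -0.206], TCP at [0.217, 0.533, 0.242] pointing down, gripper open.
Joint ranges: [-2.99, 2.99], [-0.89, 2.07], [0.3, 2.58], [-1.14, 4.28], [0, 2.63], [-3.12, 3.12]. Speed limits (rad/s): [2.57, 2.57, 3.01, 3.14, 3.14, 3.14].

INTERFACE

Orientations are given as a unit quaternion [w, x, y, z].
In Python, from bench import ctrl, camera, hand_in gives the robot as it stands. The module is installed in compiled form; this text tells all that it offers.
- The arm moves only by the tool drive_tool, never from a script. Its argument "increments" is a list of rows, each a list of 7 numbers: the shift along the tool's x, y, z in m, then the turn, a rotation vector about the tool's x, y, z in degrees, then the gripper's target within -1 to 1 (fully open at 1, half-way at 0, shut at -1). In form: [[dx, dy, dz, rx, ry, rz, claw], ...]. A call has 1 to 10 rows; each row shifts and turns the commanded pose from where the row before left it, along the tool's axes as they then stand; what a row does not reach is not made up. A row lasts 1/8 s, in which the tool goes at most 62.5 mm and 10.7 degrees, less where a joint would pass 70% of its speed; a pose out of reach is approached as far as the arm can. A call is refused whole if a number of a shift passes 0.0625 or a number of a turn 10.7, either way. A call with a gripper value outside its range is refused whole. The fingers move at their own pace and stop on an object; the grip force is fixed at half the most. Time passes only in rows, so rows that do not move let the fingers close. It gives the time, the measured TCP pose, the force and the opening at its end, in the units of the state.
- ctrl.get_obs(): the state, without advancing time (a new reading comes with each control period).
- camera(name): name is "scene" or "top" or "wrist"; returns a dict with "img" (400x640x3 uint8, red, green, blue), "depth" (400x640 float32, m along the optical axis (not along the pixel's ray), 0 where there is no reading), "fx", "fy", "cx", "cy" (pixels), "world_from_camera" (4x4, takes a point from camera to world coordinates); the wrist camera has in their place "hand_eye" (4x4, takes a point from camera to tool coordinates, whose origin is the TCP and whose axes are the tool frame's). Camera axes: x right, y down, z forward; pixel columns grow to the right and rows downward; lengths in m; the calibration is good to about 2 mm. A picture is of the moment at which its call begins: read the wrist's pose just before it.
- hand_in(): hands the job in, once; it reports no verdict.
The state is a dict: "time_s": time; "q": joint angles; "dq": joint speeds; "joint_efforts": joint torques, N m; "eef_pos": TCP position; "eef_rot": TCP orientation; "wrist_force": force on the tool from outside, world axes, zero at the start; "torque": the same for the moment, N m; "opening": opening from 0.0 (shut) to 1.0 (fully open).
Only numpy, scipy, OpenCV 4.12 (cv2) and the standard library are available. Lean on these libraries where they do the work, as an engineer would, in place of code of your own. Each camera call takes 0.05 s, during which the arm holds its last target.

TASK

Take the fresh white filter tube (blue band) out of its socket in the bamboo tiers and push it, band up, down into the blue push-fit collet of the tea water unit, past the seal, until it bottoms; then let go of it. Leave the spent brown tube and the brown cup where they stand.

Things in the scene. Friction and masses are not known exactly. Their poses are not given: they have to be found in the camera images.
- fresh_mid (a point): Fresh filter tube: rigid white ceramic, 18 mm diameter, 140 mm long, 70 g, blue 18 mm cap band at its top end. Point: its centre, 70 mm above its foot; z along the tube to the banded top. It starts upright, loose in one of two sockets (20 mm wide, 27 mm deep, foot 8 mm above the laminate) in the low front tier of a bamboo stand. Grip from above on the upper half, e.g. 35 mm above the centre.
- collet (a point): Blue push-fit collet on a fixed white unit (45 mm high; steel spout to 142 mm, 80 mm behind the collet). Point: centre of its mouth, 60 mm above the laminate; z up. 40 mm funnel narrows in 12 mm to a 22 mm bore. A loose tube rests on the seal 28 mm below the mouth; the seal yields at about 7 N and stays down; the foot bottoms hard 48 mm below the mouth (tube centre then 22 mm above it).
- spent_mid (a point): Spent filter tube, to be left alone: same shape and size as the fresh one but stained dark brown, with a grey band, upright in the other socket, 110 mm from the fresh one. Point: its centre, half-way up; z along the tube. The bamboo stand is fixed, 240 x 260 mm, with steps 35, 65 and 95 mm high; the second step begins 50 mm behind the sockets.
- cup_mid (a point): Glazed brown tea cup, to be left alone: 64 mm wide at the rim, 55 mm high, upright on the top (rear) step of the bamboo stand, rim 150 mm above the laminate. Point: its centre, half-way up; z up. Wooden tongs and a tea pick also lie on the upper steps.
Mind the look-alikes: they are no part of the job. What is shaped like the part that bears fresh_mid but orange or yellow is not meant.

How it is judged:
By the outcome, as a careful person would: the job done as asked, in the order asked, and still so for the second after the job is handed in, with the robot touching nothing.
It also fails if it takes over 48 s, if anything falls off the work surface, if the arm or the gripper's body presses on something with over 40 N, if the wrist force passes 120 N, or if a joint passes its speed limit or range.

## Working session

There is one attempt and no reset: what is moved stays moved. The work goes in short steps, Python scripts to look and compute and a tool call to move; the robot and the scene stay as the last step left them, time stands still between calls to the robot, and variables do not carry over. Pictures are saved under pics/ and viewed, and the job is handed in when it is done.

Besides the shell and the picture viewer there is one more tool, called after ">>>" by a JSON object that holds its "api" and its "payload", one argument or row to a line. drive_tool: Moves the arm, as the interface text tells. Its arguments: {"type":"object","properties":{"increments":{"type":"array","items":{"type":"array","items":{"type":"number"}}}},"required":["increments"]}

```bash
mkdir -p pics; python3 - <<'E'
from bench import ctrl,camera
import cv2,numpy as np
o=ctrl.get_obs();print(o)
for n in("scene","top","wrist"):
    c=camera(n);cv2.imwrite(f"pics/{n}0.png",c["img"][:,:,::-1]);np.savez(f"{n}0.npz",**c)
    print(n,c["fx"],c["fy"],c["cx"],c["cy"],c.get("world_from_camera",c.get("hand_eye")).round(4).tolist())
E
```

```text
{'time_s': 0.0, 'q': array([ 9.77706336e-01,  1.81543908e-01,  1.60805318e+00, -1.42953969e-05,
        1.35375847e+00, -2.06305541e-01]), 'dq': array([ 0.00065406,  0.00056032, -0.00018214, -0.00127628, -0.00053308,
       -0.00032168]), 'joint_efforts': array([ 5.03258525e-04, -4.44884849e+01, -3.51328683e+01, -2.32247530e-04,
        9.16169258e-03,  1.11139482e-06]), 'eef_pos': array([0.21657699, 0.53206537, 0.24136068]), 'eef_rot': array([ 0.69368679,  0.13532093,  0.69416279, -0.13647308]), 'wrist_force': array([-0.54280171, -0.12217417, -0.13403089]), 'torque': array([-0.05881466, -0.00529557, -0.01046282]), 'opening': 0.9989917951685725}
scene 484.5512145059539 484.5512145059539 327.69606671388294 202.97040065987224 [[0.6577, 0.6065, -0.4468, 1.0295], [0.7532, -0.5189, 0.4043, -0.3902], [0.0134, -0.6025, -0.798, 0.882], [0.0, 0.0, 0.0, 1.0]]
top 364.03059919460054 364.03059919460054 320.69300238313315 202.90260552782755 [[-0.0095, -0.9933, 0.115, 0.5049], [-0.9999, 0.0098, 0.0027, 0.0113], [-0.0038, -0.115, -0.9934, 0.9386], [0.0, 0.0, 0.0, 1.0]]
wrist 278.47918661605536 278.47918661605536 321.20256642684257 199.69268754873346 [[0.0005, -0.3068, 0.9518, -0.1314], [1.0, 0.0002, -0.0005, 0.0013], [-0.0001, 0.9518, 0.3068, -0.0782], [0.0, 0.0, 0.0, 1.0]]
```

View pics/scene0.png

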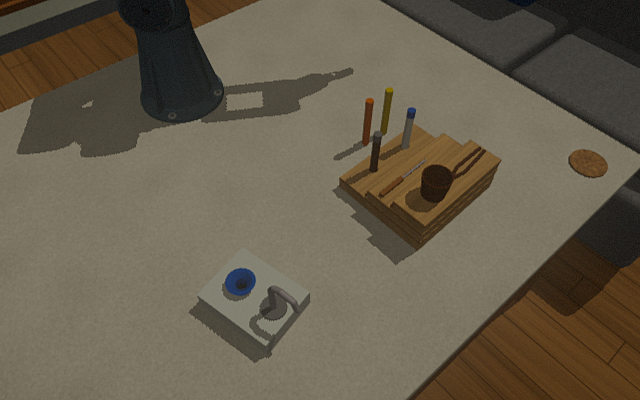

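View pics/top0.png

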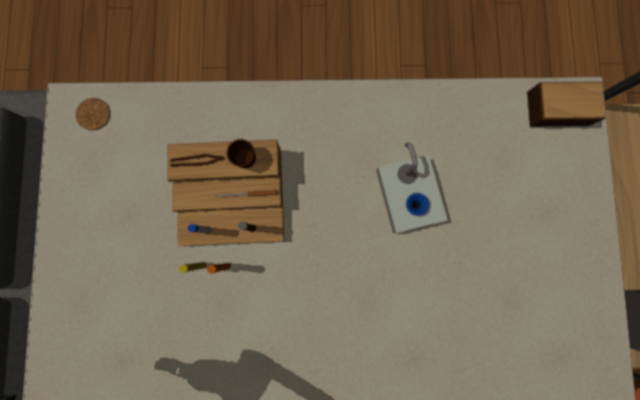

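View pics/wrist0.png

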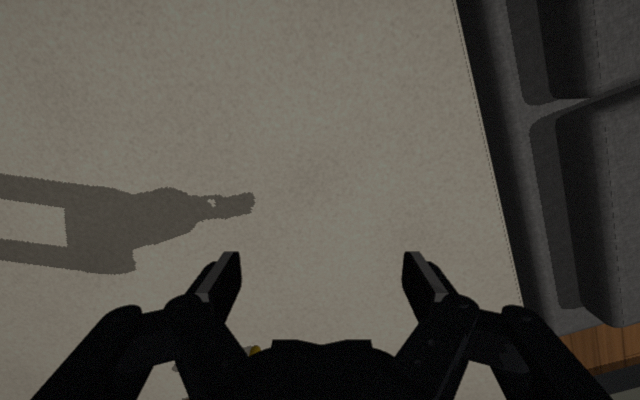

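```bash
cat > h.py <<'E'
import numpy as np,cv2
from scipy.spatial.transform import Rotation as R
def ray(c,u,v,T=None):
    T=c["world_from_camera"] if T is None else T
    d=T[:3,:3]@np.array([(u-c["cx"])/c["fx"],(v-c["cy"])/c["fy"],1.]);return T[:3,3],d
def plane(c,u,v,z,T=None):
    o,d=ray(c,u,v,T);return o+d*(z-o[2])/d[2]
def tri(rs):
    A=0;b=0
    for o,d in rs:
        d=d/np.linalg.norm(d);P=np.eye(3)-np.outer(d,d);A=A+P;b=b+P@o
    return np.linalg.solve(A,b)
def blobs(img,lo,hi,mn=8):
    m=cv2.inRange(cv2.cvtColor(img,cv2.COLOR_RGB2HSV),np.array(lo),np.array(hi))
    n,l,s,c=cv2.connectedComponentsWithStats(m);return [(c[i].round(1).tolist(),s[i].tolist()) for i in range(1,n) if s[i][4]>=mn],m
def px(c,p):
    T=np.linalg.inv(c["world_from_camera"]);q=T[:3,:3]@p+T[:3,3];return [c["fx"]*q[0]/q[2]+c["cx"],c["fy"]*q[1]/q[2]+c["cy"]]
E
python3 - <<'E'
from h import *
C={n:dict(np.load(f"{n}0.npz")) for n in("scene","top")}
for n in C:
    c=C[n];print(n,"TCP px",px(c,np.array([.217,.533,.242])))
    for nm,lo,hi in(("blue",(100,120,40),(130,255,255)),("orange",(3,200,110),(12,255,255)),("yellow",(20,180,90),(32,255,255))):
        b,m=blobs(c["img"],lo,hi);print(n,nm,[x for x in b if x[1][4]<3000][:8])
    for k,b in (("fresh",(411,112) if n=="scene" else (193,228)),("spent",(377,134) if n=="scene" else (242,226))):print(k,plane(c,*b,.14))
a=cv2.resize(C["scene"]["img"][70:260,320:520],None,fx=3,fy=3)
cv2.imwrite("pics/c1.png",a[:,:,::-1])
a=cv2.resize(C["top"]["img"][130:290,160:300],None,fx=3,fy=3,interpolation=cv2.INTER_CUBIC)
b=cv2.resize(C["top"]["img"][130:240,370:460],None,fx=4,fy=4,interpolation=cv2.INTER_CUBIC)
w=np.zeros((480,780,3),np.uint8);w[:480,:420]=a;w[:440,420:780]=b
cv2.imwrite("pics/c2.png",w[:,:,::-1])
b=cv2.resize(C["scene"]["img"][240:360,190:320],None,fx=4,fy=4,interpolation=cv2.INTER_CUBIC);cv2.imwrite("pics/c3.png",b[:,:,::-1])
E
```

```text
scene TCP px [np.float64(386.9295030838994), np.float64(-24.81552463250341)]
scene blue [([411.4, 110.1], [408, 108, 8, 5, 35]), ([239.3, 281.0], [225, 269, 31, 26, 490])]
scene orange []
scene yellow [([389.1, 90.0], [386, 88, 7, 5, 30])]
fresh [0.54296926 0.29588453 0.14      ]
spent [0.54290848 0.18883277 0.14      ]
top TCP px [np.float64(36.02773417900272), np.float64(407.54697539591166)]
top blue [([417.6, 203.9], [406, 193, 23, 22, 345]), ([192.3, 227.8], [188, 225, 9, 7, 49])]
top orange []
top yellow [([183.4, 267.9], [180, 265, 8, 7, 41])]
fresh [0.54468166 0.29410077 0.14      ]
spent [0.54802804 0.18658569 0.14      ]
```

View pics/c1.png

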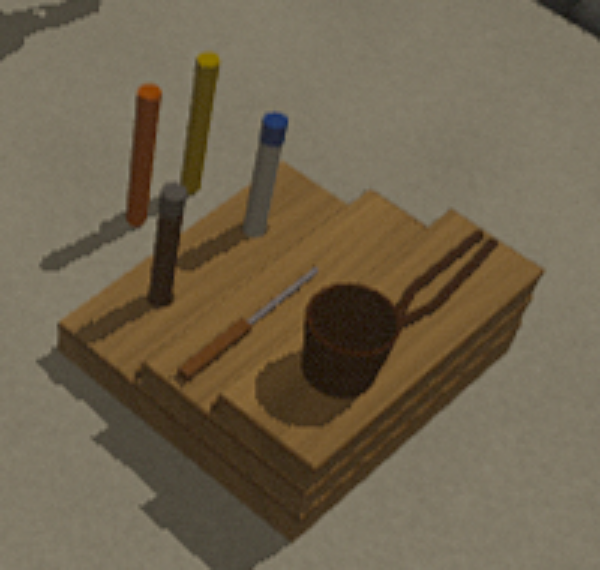

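View pics/c2.png

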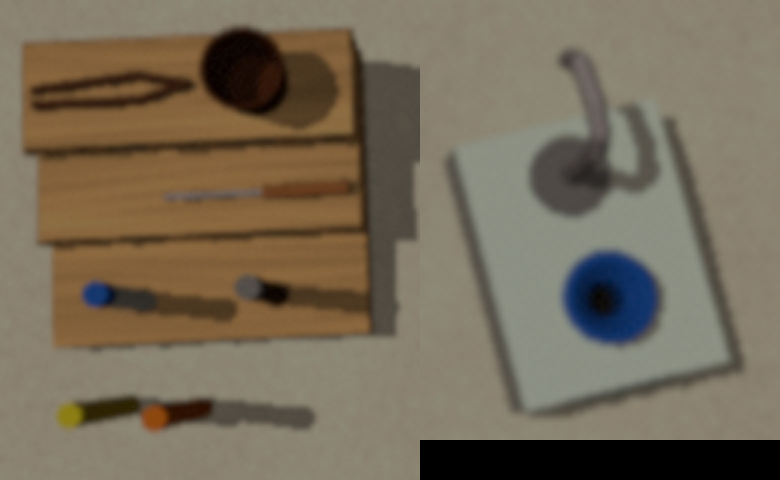

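View pics/c3.png

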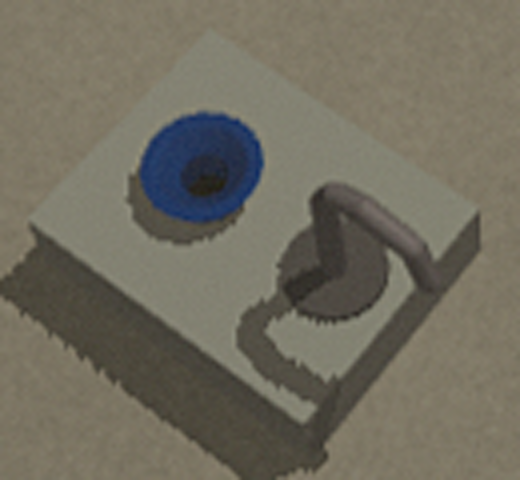

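```bash
python3 - <<'E'
from h import *
from bench import ctrl
C={n:dict(np.load(f"{n}0.npz")) for n in("scene","top")}
q=ctrl.get_obs()["eef_rot"];M=R.from_quat(np.r_[q[1:],q[0]]).as_matrix();print(M.round(3))
rs=[]
for n in C:
    c=C[n];b,m=blobs(c["img"],(100,120,25),(130,255,255))
    n_,l,s,ce=cv2.connectedComponentsWithStats(m)
    for i in np.argsort(-s[1:,4])[:2]+1:
        k=cv2.findContours((l==i).astype(np.uint8),cv2.RETR_EXTERNAL,cv2.CHAIN_APPROX_NONE)[0][0]
        h=cv2.convexHull(k);e=cv2.fitEllipse(h) if len(h)>4 else None;z=.06 if s[i,4]>150 else .148
        print(n,s[i],ce[i],e); print(plane(c,*e[0],z)); 
        if z==.06: rs.append(ray(c,*e[0]))
print("tri",tri(rs))
t=C["top"]
for nm,p,z in(("yellow",(183,268),.14),("orange",(211.5,268),.14),("standFL",(178,245),.035),("FR",(283,241),.035),("spout",(409,174),.045),("spouttip",(409,146),.13),("fresh foot side",(0,0),0)):
    print(nm,plane(t,*p,z).round(3))
E
```

```text
[[-0.001  0.377  0.926]
 [-0.001  0.926 -0.377]
 [-1.    -0.001 -0.   ]]
scene [225 269  31  26 490] [239.33673469 281.        ] ((240.0632781982422, 281.4190368652344), (25.66897964477539, 30.29901885986328), 69.42493438720703)
[ 0.6015145  -0.22170194  0.06      ]
scene [408 108   8   5  35] [411.42857143 110.05714286] ((411.4408264160156, 110.08902740478516), (4.94669246673584, 7.712210655212402), 92.57786560058594)
[0.54459009 0.2938168  0.148     ]
top [406 193  23  22 359] [417.53760446 203.91922006] ((417.359619140625, 203.9646453857422), (21.13890838623047, 22.49907112121582), 117.14971160888672)
[ 0.60167719 -0.22084206  0.06      ]
top [188 225  10   7  52] [192.53846154 227.80769231] ((192.49229431152344, 227.8744354248047), (6.3218092918396, 9.333282470703125), 93.7376480102539)
[0.54456602 0.29238007 0.148     ]
tri [ 0.6015094  -0.22130023  0.05949223]
yellow [0.458 0.313 0.14 ]
orange [0.458 0.251 0.14 ]
standFL [0.508 0.367 0.035]
FR [0.516 0.108 0.035]
spout [ 0.679 -0.207  0.045]
spouttip [ 0.727 -0.189  0.13 ]
fresh foot side [1.191 0.901 0.   ]
```

Candidates for the fresh tube:
- White with a blue band, scene (411,110), top (193,228). This matches the description and is my choice.
- Brown with a grey band, scene (377,135), top (243,226). This is the spent tube.
- Orange, scene (369,101), and yellow, scene (389,90). These are decoys.

The crop confirms a white body with a blue cap. The collet is at scene (240,281), top (417,204).

>>> {"api": "drive_tool", "payload": {
  "increments": [
    [0,-0.0108,0.0437,0,0,0,0.3],
    [0,-0.0108,0.0437,0,0,0,0.3],
    [0,-0.0108,0.0437,0,0,0,0.3],
    [0,-0.0108,0.0437,0,0,0,0.3],
    [0,-0.0108,0.0437,0,0,0,0.3],
    [0,-0.0108,0.0437,0,0,0,0.3],
    [0,-0.0108,0.0437,0,0,0,0.3],
    [0,-0.0108,0.0437,0,0,0,0.3],
    [0,-0.0108,0.0437,0,0,0,0.3],
    [0,0,0,0,0,0,0.3]
  ]
}}

```text
time_s: 1.4
eef_pos: [0.5466, 0.2918, 0.2417]
eef_rot: [0.694, 0.137, 0.694, -0.138]
wrist_force: [-0.5, 0.7, -0.4]
opening: 0.651
```

>>> {"api": "drive_tool", "payload": {
  "increments": [
    [0,0,0,-7.9,0,0,0.3],
    [0,0,0,-7.9,0,0,0.3],
    [0,0,0,-7.9,0,0,0.3],
    [0,0,0,0,0,0,0.3],
    [0,0,0,0,0,0,0.3]
  ]
}}

```text
time_s: 2.02
eef_pos: [0.544, 0.2945, 0.2422]
eef_rot: [0.707, -0.009, 0.707, 0.009]
wrist_force: [0.7, -0.1, 0.0]
opening: 0.65
```

```bash
cat > w.py <<'E'
from h import *
from bench import ctrl,camera
import sys
def wrist(name):
    o=ctrl.get_obs();q=o["eef_rot"];M=R.from_quat(np.r_[q[1:],q[0]]).as_matrix()
    c=camera("wrist");T=np.eye(4);T[:3,:3]=M;T[:3,3]=o["eef_pos"];W=T@c["hand_eye"]
    cv2.imwrite(f"pics/{name}.png",c["img"][:,:,::-1])
    print("t",o["time_s"],"pos",o["eef_pos"].round(4),"F",o["wrist_force"].round(2),"op",round(o["opening"],3));print(M.round(3).tolist(),o["q"].round(2))
    return o,M,c,W
E
python3 - <<'E'
from w import *
o,M,c,W=wrist("w1")
b,m=blobs(c["img"],(100,120,25),(130,255,255),20);print(b)
for x in b:
    p=plane(c,*x[0],.148,W);print(p.round(4),(M.T@(p-o["eef_pos"])).round(4), c["depth"][int(x[0][1]),int(x[0][0])])
E
```

```text
t 2.025 pos [0.544  0.2945 0.2422] F [ 0.66 -0.14  0.02] op 0.65
[[-0.0, -0.025, 1.0], [-0.0, 1.0, 0.025], [-1.0, -0.0, -0.0]] [ 0.3   0.28  1.49  0.    1.37 -1.29]
[([320.8, 205.5], [311, 193, 20, 26, 428])]
[0.5441 0.2951 0.148 ] [0.0942 0.0006 0.0002] 0.23725773
```

View pics/w1.png

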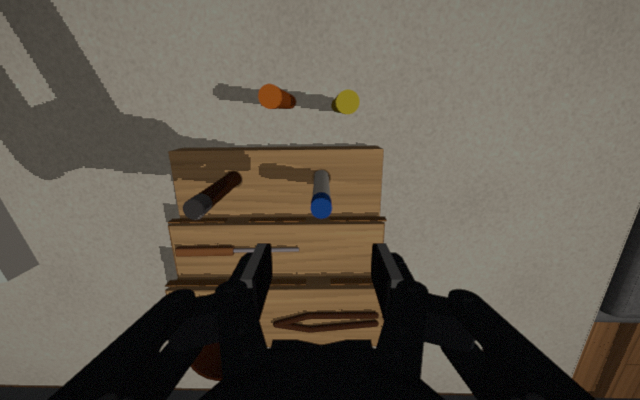

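The tube's blue cap sits at (321,206), centred between the jaws. The spent tube at (200,205) and the orange and yellow tubes at (270,97) and (347,102) are clear. I'm descending.

>>> {"api": "drive_tool", "payload": {
  "increments": [
    [0.03,0.0006,0.001,0,0,0,0.3],
    [0.03,0,0,0,0,0,0.3],
    [0.03,0,0,0,0,0,0.3],
    [0.027,0,0,0,0,0,0.3],
    [0.02,0,0,0,0,0,0.3],
    [0,0,0,0,0,0,0.3]
  ]
}}

```text
time_s: 2.82
eef_pos: [0.5442, 0.2944, 0.1035]
eef_rot: [0.706, -0.01, 0.708, 0.009]
wrist_force: [-0.9, -0.4, -0.2]
opening: 0.649
```

```bash
python3 - <<'E'
from w import *
wrist("w2")
E
```

```text
t 2.825 pos [0.5442 0.2944 0.1035] F [-0.93 -0.41 -0.15] op 0.649
[[-0.003, -0.026, 1.0], [-0.001, 1.0, 0.026], [-1.0, -0.001, -0.003]] [ 0.3   0.43  1.59 -0.    1.13 -1.29]
```

View pics/w2.png

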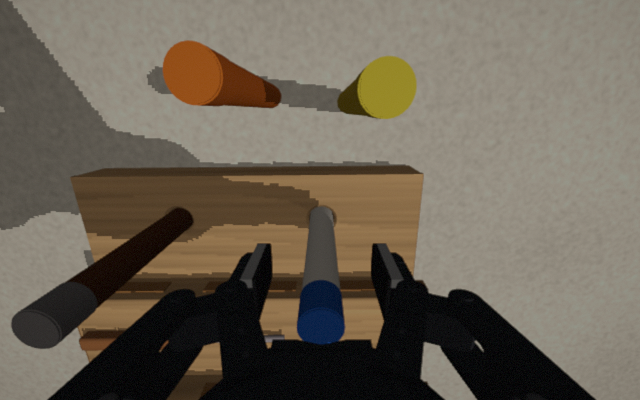

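The white tube with its band at (321,315) stands between the open jaws at (258,265) and (385,265), so I'm closing the gripper.

>>> {"api": "drive_tool", "payload": {
  "increments": [
    [0,0,0,0,0,0,-1],
    [0,0,0,0,0,0,-1],
    [0,0,0,0,0,0,-1],
    [0,0,0,0,0,0,-1],
    [0,0,0,0,0,0,-1],
    [0,0,0,0,0,0,-1],
    [0,0,0,0,0,0,-1],
    [0,0,0,0,0,0,-1]
  ]
}}

```text
time_s: 3.88
eef_pos: [0.5464, 0.2949, 0.1067]
eef_rot: [0.708, -0.009, 0.706, 0.01]
wrist_force: [-0.5, -1.2, 6.7]
opening: 0.196
```

>>> {"api": "drive_tool", "payload": {
  "increments": [
    [-0.01,0,0,0,0,0,-1],
    [-0.015,0,0,0,0,0,-1],
    [-0.025,0,0,0,0,0,-1],
    [-0.03,0,0,0,0,0,-1],
    [-0.03,0,0,0,0,0,-1],
    [-0.03,0,0,0,0,0,-1],
    [-0.03,0,0,0,0,0,-1],
    [-0.01,0,0,0,0,0,-1],
    [0,0,0,0,0,0,-1],
    [0,0,0,0,0,0,-1]
  ]
}}

```text
time_s: 5.12
eef_pos: [0.5447, 0.2946, 0.2837]
eef_rot: [0.706, -0.01, 0.708, 0.009]
wrist_force: [-0.9, 0.6, -1.5]
opening: 0.191
```

```bash
python3 - <<'E'
from w import *
o,M,c,W=wrist("w3")
C=np.array([.6016,-.2213,0]);print((C-o["eef_pos"]).round(4),(M.T@(C-o["eef_pos"])).round(4))
s=camera("scene");cv2.imwrite("pics/s3.png",s["img"][:,:,::-1])
E
```

```text
t 5.125 pos [0.5447 0.2946 0.2837] F [-0.94  0.56 -1.55] op 0.191
[[-0.003, -0.027, 1.0], [-0.001, 1.0, 0.027], [-1.0, -0.001, -0.003]] [ 0.3   0.25  1.44  0.    1.45 -1.29]
[ 0.0569 -0.5159 -0.2837] [ 0.2839 -0.517   0.0438]
```

View pics/w3.png

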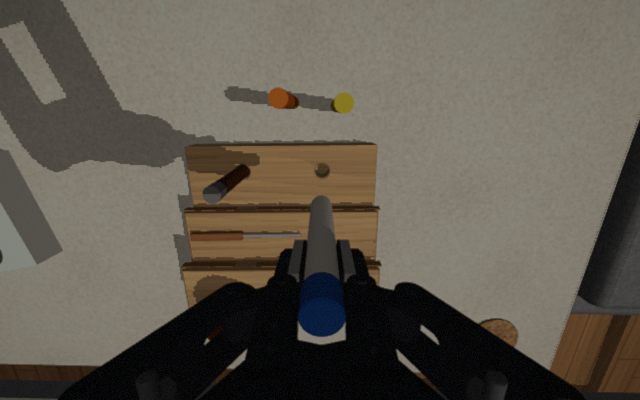

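View pics/s3.png

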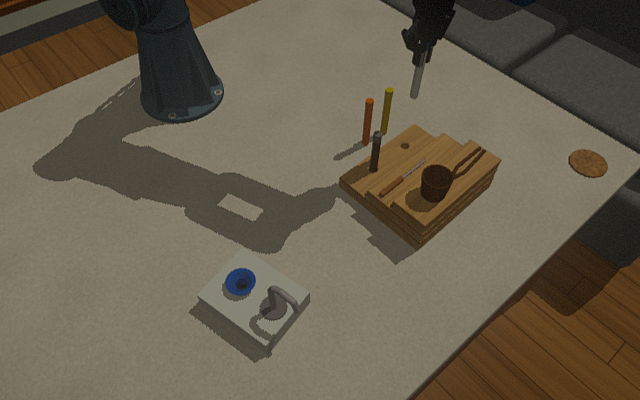

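The socket at (322,170) is empty, and the tube hangs upright in the jaws. Everything else is where it was. I'm carrying it to the collet.

>>> {"api": "drive_tool", "payload": {
  "increments": [
    [0,-0.0517,0.0044,0,0,0,-1],
    [0,-0.0517,0.0044,0,0,0,-1],
    [0,-0.0517,0.0044,0,0,0,-1],
    [0,-0.0517,0.0044,0,0,0,-1],
    [0,-0.0517,0.0044,0,0,0,-1],
    [0,-0.0517,0.0044,0,0,0,-1],
    [0,-0.0517,0.0044,0,0,0,-1],
    [0,-0.0517,0.0044,0,0,0,-1],
    [0,-0.0517,0.0044,0,0,0,-1],
    [0,-0.0517,0.0044,0,0,0,-1]
  ]
}}

```text
time_s: 6.48
eef_pos: [0.603, -0.2224, 0.2842]
eef_rot: [0.707, -0.009, 0.708, 0.01]
wrist_force: [0.7, -0.6, -0.3]
opening: 0.193
```

>>> {"api": "drive_tool", "payload": {
  "increments": [
    [0,0,0,0,0,0,-1],
    [0,0,0,0,0,0,-1],
    [0,0,0,0,0,0,-1]
  ]
}}

```text
time_s: 6.85
eef_pos: [0.6033, -0.2194, 0.285]
eef_rot: [0.707, -0.01, 0.707, 0.01]
wrist_force: [-0.2, 0.3, -0.5]
opening: 0.195
```

```bash
cat > chk.py <<'E'
from w import *
def chk(n):
    o,M,c,W=wrist("w"+n)
    P=[ctrl.get_obs()["eef_pos"]]
    C=np.array([.6016,-.2213,0]);print("toC",(M.T@(C-o["eef_pos"])).round(4))
    b,m=blobs(c["img"],(100,120,25),(130,255,255),100);print(b)
    for nm in("scene","top"):
        s=camera(nm);np.savez(f"{nm}{n}.npz",**s)
        k=s["img"][150:330,180:340] if nm=="scene" else s["img"][120:280,360:500]
        cv2.imwrite(f"pics/{nm}{n}.png",cv2.resize(k,None,fx=3,fy=3)[:,:,::-1])
E
python3 -c "
from chk import *
chk('4')"
```

```text
t 6.85 pos [ 0.6033 -0.2194  0.285 ] F [-0.23  0.34 -0.53] op 0.195
[[-0.001, -0.028, 1.0], [0.001, 1.0, 0.028], [-1.0, 0.001, -0.001]] [-0.53  0.3   1.38  0.    1.47 -2.13]
toC [ 0.285  -0.0021 -0.0016]
[([319.5, 172.0], [298, 151, 44, 43, 1324]), ([321.4, 304.7], [298, 273, 48, 63, 2459])]
```

View pics/w4.png

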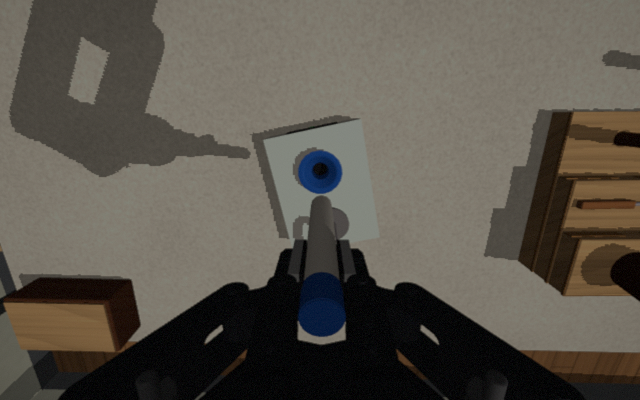

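View pics/scene4.png

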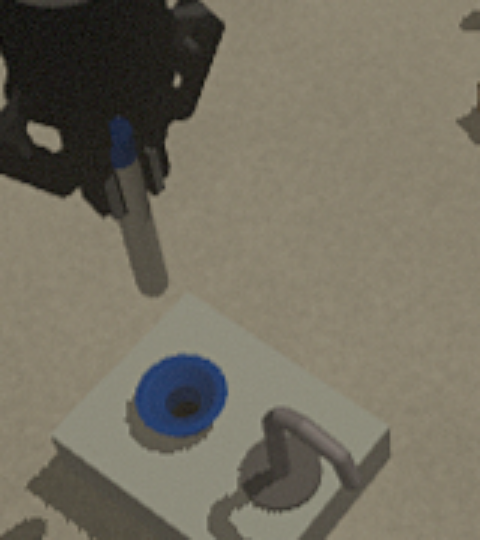

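View pics/top4.png

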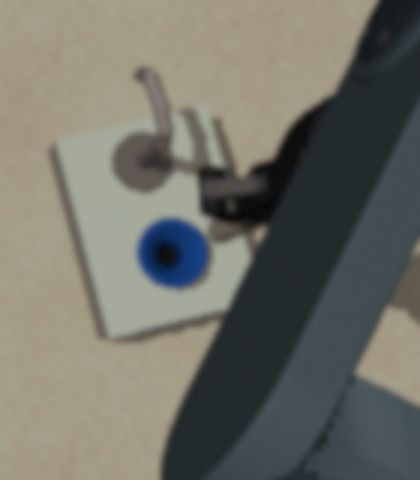

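```bash
cat > rel.py <<'E'
from w import *
import sys
o,M,c,W=wrist(sys.argv[1])
b,m=blobs(c["img"],(100,120,25),(130,255,255),100)
n,l,s,ce=cv2.connectedComponentsWithStats(m);i=[k for k in range(1,n) if s[k,4]>300 and ce[k,1]<250][0]
h=cv2.convexHull(cv2.findContours((l==i).astype(np.uint8),0,1)[0][0]);e=cv2.fitEllipse(h);print("ell",e)
p=plane(c,*e[0],.06,W);t=M.T@(p-o["eef_pos"]);print("collet world",p.round(4),"tool",t.round(4))
g=cv2.cvtColor(c["img"],cv2.COLOR_RGB2HSV)
d=c["depth"]
for v in range(192,250,4):
    r=np.where((d[v,280:360]<.26)&(d[v,280:360]>.08))[0]+280
    if len(r): 
        r=r[np.abs(r-320)<16]
        if len(r): print(v,r.min(),r.max(),(r.min()+r.max())/2,d[v,r].mean().round(3))
E
python3 rel.py w5
```

```text
t 7.0 pos [ 0.6035 -0.2196  0.2855] F [-1.07  0.13 -0.54] op 0.197
[[0.0, -0.028, 1.0], [0.0, 1.0, 0.028], [-1.0, 0.0, 0.0]] [-0.53  0.3   1.38  0.    1.47 -2.13]
ell ((319.84918212890625, 171.32522583007812), (42.46437454223633, 43.17458724975586), 102.34608459472656)
collet world [ 0.602  -0.2205  0.06  ] tool [ 0.2255 -0.0009 -0.0016]
196 316 326 321.0 0.235
200 312 330 321.0 0.228
204 311 331 321.0 0.22
208 311 331 321.0 0.209
212 310 332 321.0 0.203
216 310 332 321.0 0.194
220 310 333 321.5 0.188
224 309 333 321.0 0.181
228 309 334 321.5 0.175
232 308 334 321.0 0.17
236 308 335 321.5 0.164
240 305 335 320.0 0.159
244 305 335 320.0 0.154
248 305 335 320.0 0.149
```

>>> {"api": "drive_tool", "payload": {
  "increments": [
    [0.03,-0.002,-0.0016,0,0,0,-1],
    [0.03,0,0,0,0,0,-1],
    [0.03,0,0,0,0,0,-1],
    [0.02,0,0,0,0,0,-1],
    [0,0,0,0,0,0,-1],
    [0,0,0,0,0,0,-1]
  ]
}}

```text
time_s: 7.8
eef_pos: [0.6025, -0.2232, 0.1767]
eef_rot: [0.708, -0.01, 0.706, 0.009]
wrist_force: [-0.1, 0.7, -0.4]
opening: 0.199
```

```bash
python3 rel.py w6; python3 -c "
from chk import *
chk('7')"
```

```text
t 7.8 pos [ 0.6025 -0.2232  0.1767] F [-0.1   0.7  -0.39] op 0.199
[[0.002, -0.027, 1.0], [-0.001, 1.0, 0.027], [-1.0, -0.001, 0.002]] [-0.54  0.39  1.49 -0.    1.27 -2.14]
ell ((323.43389892578125, 196.2880859375), (57.943729400634766, 60.78986358642578), 89.5477066040039)
collet world [ 0.6015 -0.2203  0.06  ] tool [ 0.1167  0.003  -0.0011]
196 316 326 321.0 0.236
200 312 329 320.5 0.228
204 311 331 321.0 0.22
208 311 331 321.0 0.21
212 310 332 321.0 0.203
216 310 332 321.0 0.194
220 310 333 321.5 0.188
224 309 333 321.0 0.181
228 309 334 321.5 0.175
232 308 334 321.0 0.169
236 308 335 321.5 0.164
240 305 335 320.0 0.159
244 305 335 320.0 0.153
248 305 335 320.0 0.149
t 7.85 pos [ 0.6027 -0.2233  0.177 ] F [-0.07  0.47 -1.23] op 0.194
[[0.002, -0.027, 1.0], [-0.001, 1.0, 0.027], [-1.0, -0.001, 0.002]] [-0.54  0.39  1.49  0.    1.27 -2.14]
toC [ 0.177   0.0023 -0.0015]
[([324.2, 192.0], [294, 167, 61, 57, 1968]), ([321.5, 304.7], [298, 272, 48, 64, 2463])]
```

View pics/w6.png

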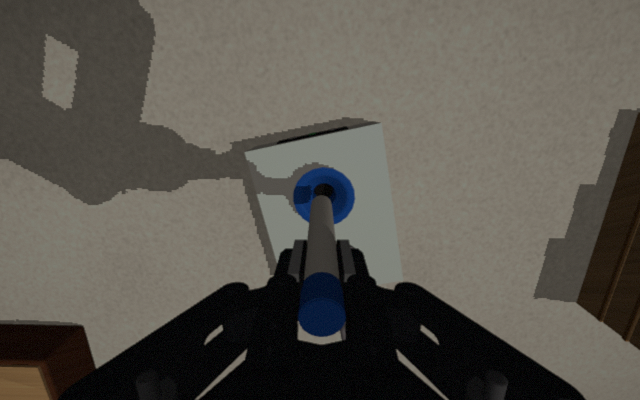

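View pics/scene7.png

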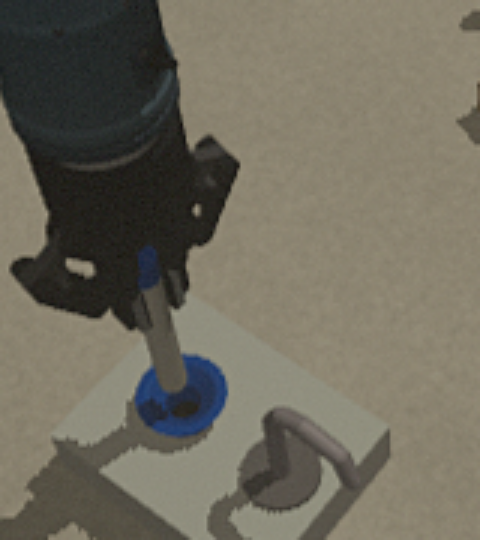

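>>> {"api": "drive_tool", "payload": {
  "increments": [
    [0.01,0.002,-0.001,0,0,0,-1],
    [0.015,0,0,0,0,0,-1],
    [0,0,0,0,0,0,-1],
    [0,0,0,0,0,0,-1]
  ]
}}

```text
time_s: 8.5
eef_pos: [0.6006, -0.2209, 0.1499]
eef_rot: [0.707, -0.009, 0.707, 0.01]
wrist_force: [-0.7, 0.0, -1.6]
opening: 0.196
```

```bash
python3 rel.py w8|head -5; python3 -c "
from w import *
c=cv2.imread('pics/w8.png');cv2.imwrite('pics/w8c.png',cv2.resize(c[150:270,240:400],None,fx=4,fy=4))"
```

```text
t 8.5 pos [ 0.6006 -0.2209  0.1499] F [-0.68  0.05 -1.63] op 0.196
[[-0.001, -0.027, 1.0], [0.0, 1.0, 0.027], [-1.0, 0.0, -0.001]] [-0.54  0.41  1.51 -0.    1.22 -2.14]
ell ((320.6331787109375, 208.022216796875), (63.47032928466797, 67.14350891113281), 90.7264633178711)
collet world [ 0.6015 -0.2203  0.06  ] tool [0.0899 0.0005 0.001 ]
192 305 335 320.0 0.237
```

View pics/w8c.png

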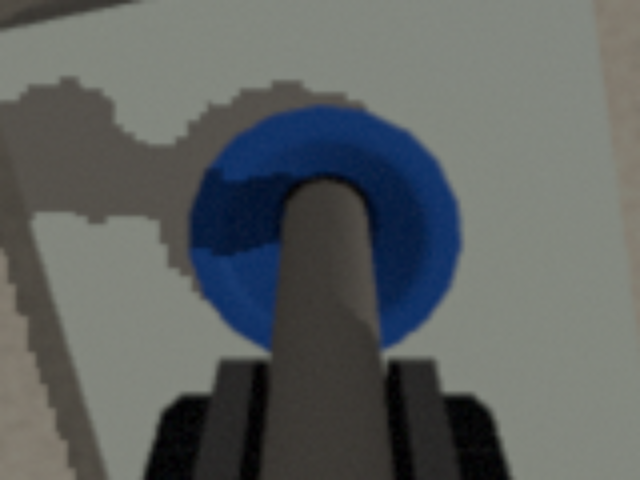

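The foot is in the funnel, concentric with the bore (bore rim around crop (327,180)). I'm lowering it to the seal.

>>> {"api": "drive_tool", "payload": {
  "increments": [
    [0.007,0,0,0,0,0,-1],
    [0.007,0,0,0,0,0,-1],
    [0.004,0,0,0,0,0,-1],
    [0,0,0,0,0,0,-1]
  ]
}}

```text
time_s: 9.05
eef_pos: [0.6008, -0.2209, 0.1318]
eef_rot: [0.707, -0.009, 0.707, 0.01]
wrist_force: [1.1, 0.9, -2.7]
opening: 0.19
```

>>> {"api": "drive_tool", "payload": {
  "increments": [
    [0.004,0,0,0,0,0,-1],
    [0.004,0,0,0,0,0,-1],
    [0,0,0,0,0,0,-1]
  ]
}}

```text
time_s: 9.43
eef_pos: [0.6011, -0.2211, 0.1251]
eef_rot: [0.707, -0.01, 0.707, 0.009]
wrist_force: [-0.4, 0.7, 3.5]
opening: 0.193
```

>>> {"api": "drive_tool", "payload": {
  "increments": [
    [0.004,0,0,0,0,0,-1],
    [0.004,0,0,0,0,0,-1],
    [0,0,0,0,0,0,-1]
  ]
}}

```text
time_s: 9.8
eef_pos: [0.6011, -0.2211, 0.1169]
eef_rot: [0.707, -0.01, 0.707, 0.009]
wrist_force: [1.0, -0.2, 2.9]
opening: 0.192
```

>>> {"api": "drive_tool", "payload": {
  "increments": [
    [0.003,0,0,0,0,0,-1],
    [0.003,0,0,0,0,0,-1],
    [0,0,0,0,0,0,-1]
  ]
}}

```text
time_s: 10.18
eef_pos: [0.6011, -0.2211, 0.1109]
eef_rot: [0.707, -0.01, 0.707, 0.009]
wrist_force: [0.6, 0.4, 4.6]
opening: 0.194
```

>>> {"api": "drive_tool", "payload": {
  "increments": [
    [0.002,0,0,0,0,0,-1],
    [0,0,0,0,0,0,-1]
  ]
}}

```text
time_s: 10.42
eef_pos: [0.6017, -0.2213, 0.1106]
eef_rot: [0.708, -0.01, 0.706, 0.009]
wrist_force: [-1.5, 2.2, 14.0]
opening: 0.19
```

>>> {"api": "drive_tool", "payload": {
  "increments": [
    [0.002,0,0,0,0,0,-1],
    [0,0,0,0,0,0,-1]
  ]
}}

```text
time_s: 10.68
eef_pos: [0.6023, -0.2215, 0.1105]
eef_rot: [0.708, -0.01, 0.706, 0.009]
wrist_force: [-4.0, 2.8, 22.8]
opening: 0.194
```

```bash
python3 -c "
from chk import *
chk('9')"
```

```text
t 10.675 pos [ 0.6023 -0.2215  0.1105] F [-3.98  2.75 22.85] op 0.194
[[0.003, -0.027, 1.0], [-0.002, 1.0, 0.027], [-1.0, -0.002, 0.003]] [-0.54  0.46  1.53  0.    1.15 -2.14]
toC [ 0.1105  0.0004 -0.001 ]
[([321.7, 214.9], [282, 187, 81, 62, 2828]), ([321.2, 305.4], [297, 273, 49, 64, 2493])]
```

View pics/scene9.png

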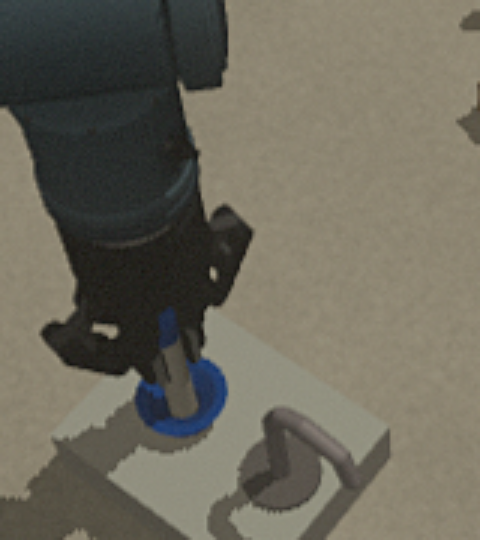

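View pics/w9.png

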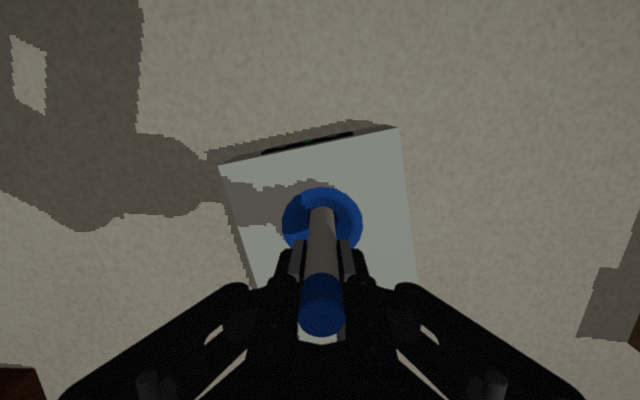

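Past about 14 N the pose stalled at z = 0.1105 while the force rose to 23 N. That matches the expected bottoming height of about 0.109. I'm relieving the load, releasing, and retreating straight up.

>>> {"api": "drive_tool", "payload": {
  "increments": [
    [-0.003,0,0,0,0,0,-1],
    [0,0,0,0,0,0,0.1],
    [0,0,0,0,0,0,0.2],
    [0,0,0,0,0,0,0.2],
    [0,0,0,0,0,0,0.2],
    [0,0,0,0,0,0,0.2]
  ]
}}

```text
time_s: 11.58
eef_pos: [0.6007, -0.2209, 0.1091]
eef_rot: [0.707, -0.009, 0.707, 0.01]
wrist_force: [0.5, 0.4, -0.2]
opening: 0.6
```

```bash
python3 -c "
from chk import *
chk('10')"
```

```text
t 11.575 pos [ 0.6007 -0.2209  0.1091] F [ 0.49  0.35 -0.22] op 0.6
[[-0.0, -0.027, 1.0], [0.0, 1.0, 0.027], [-1.0, 0.0, -0.0]] [-0.54  0.46  1.53 -0.    1.15 -2.14]
toC [ 0.1091 -0.0004  0.0009]
[([320.7, 222.0], [281, 190, 81, 71, 3235]), ([320.1, 308.7], [297, 276, 48, 65, 2492])]
```

View pics/w10.png

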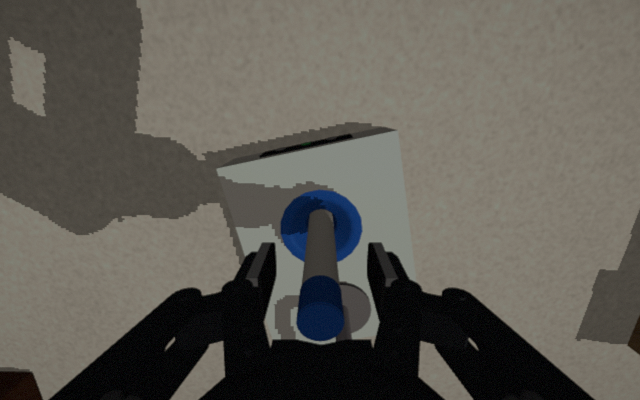

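The jaws are clear of the tube, which stands free in the collet at (320,308). I'm rising.

>>> {"api": "drive_tool", "payload": {
  "increments": [
    [-0.02,0,0,0,0,0,0.2],
    [-0.03,0,0,0,0,0,0.2],
    [-0.03,0,0,0,0,0,0.2],
    [-0.03,0,0,0,0,0,0.2],
    [-0.03,0,0,0,0,0,0.2],
    [0,0,0,0,0,0,0.2],
    [0,0,0,0,0,0,0.2]
  ]
}}

```text
time_s: 12.6
eef_pos: [0.6005, -0.2208, 0.2493]
eef_rot: [0.707, -0.01, 0.707, 0.009]
wrist_force: [1.1, -0.1, -0.1]
opening: 0.601
```

```bash
python3 -c "
from chk import *
chk('11')
s=dict(np.load('scene11.npz'));cv2.imwrite('pics/s11.png',s['img'][:,:,::-1])
w=camera('wrist');b,m=blobs(w['img'],(100,120,25),(130,255,255),100)
print(b)
# tube top height: band top in scene, expected px
for z in(.132,.152,.172): print(z,px(s,np.array([.6016,-.2213,z])))
b,m=blobs(s['img'],(100,120,25),(130,255,255),8);print(b)
for x in b:
  u,v=map(int,x[0]);d=s['depth'][v,u];o,r=ray(s,*x[0]);print((o+r*d).round(4))
"
```

```text
t 12.6 pos [ 0.6005 -0.2208  0.2493] F [ 1.14 -0.06 -0.1 ] op 0.601
[[0.0, -0.027, 1.0], [-0.0, 1.0, 0.027], [-1.0, -0.0, 0.0]] [-0.54  0.32  1.43 -0.    1.4  -2.14]
toC [ 0.2493 -0.0005  0.0011]
[([320.6, 183.4], [297, 157, 48, 58, 1608])]
[([320.1, 184.5], [297, 158, 48, 59, 1636])]
0.132 [np.float64(234.95506084943898), np.float64(262.075811175785)]
0.152 [np.float64(233.3514176024867), np.float64(256.26246468714874)]
0.172 [np.float64(231.68580645870486), np.float64(250.22447917351332)]
[([523.6, 2.2], [512, 0, 23, 6, 67]), ([232.8, 255.8], [228, 252, 11, 9, 72]), ([245.3, 283.2], [229, 269, 27, 26, 250]), ([229.6, 278.7], [225, 272, 10, 13, 69])]
[ 0.1527  1.4839 -0.2196]
[ 0.5994 -0.2212  0.1507]
[ 0.6044 -0.2136  0.047 ]
[ 0.5828 -0.233   0.0581]
```

View pics/s11.png

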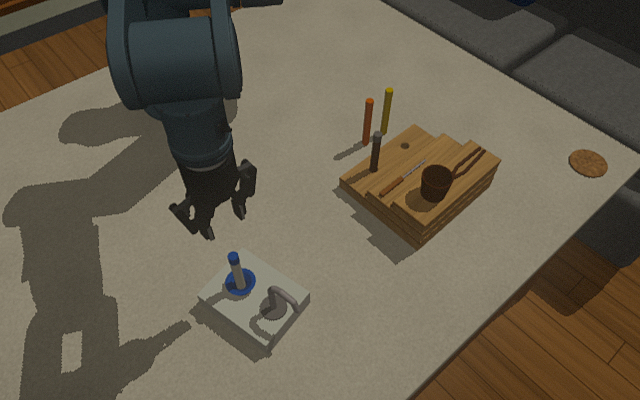

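View pics/w11.png

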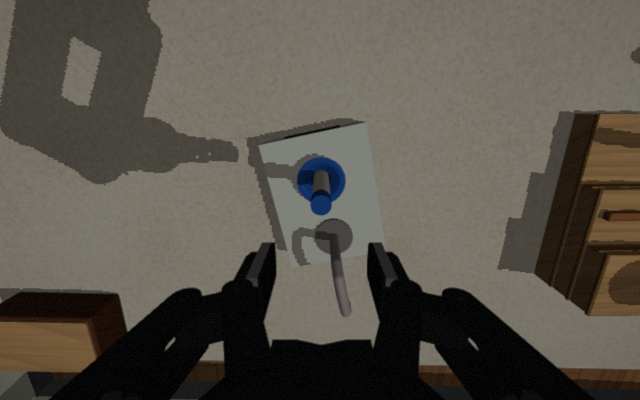

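```bash
python3 -c "
from w import *
o,M,c,W=wrist('w12')
d=c['depth']
for v in (200,203,206,209):
  u=320;o1,r=ray(c,u,v,W);print(v,d[v,u],(o1+r*d[v,u]).round(4))
"
```

```text
t 12.8 pos [ 0.6001 -0.2206  0.2479] F [ 0.26  0.07 -0.24] op 0.597
[[-0.002, -0.027, 1.0], [0.001, 1.0, 0.027], [-1.0, 0.001, -0.002]] [-0.54  0.32  1.43 -0.    1.4  -2.14]
200 0.23950365 [ 0.5959 -0.2207  0.1514]
203 0.23887639 [ 0.5982 -0.2206  0.1528]
206 0.24029782 [ 0.6011 -0.2206  0.1522]
209 0.24084674 [ 0.6037 -0.2205  0.1525]
```

The tube top measures 0.152 m, exactly the expected seated height (0.012 + 0.140).

```bash
python3 -c "
from bench import hand_in
print(hand_in())"
```

```text
the job is handed in; nothing more can be done
None
```

The fresh white tube (blue band) is seated in the collet, band up and released, and I handed the job in at about 12.8 s.

- **Pick and carry:** I lifted it from its socket, carried it over the spent tube and centred it on the collet with the wrist camera.
- **Push:** I pushed until it stopped hard; the wrist force rose to about 23 N while the height held at 0.1105 m. The roughly 7 N seal step did not show as a clear peak, reading only 3–5 N at the ends of those moves.
- **Seated height:** After release, the wrist camera's depth put the tube top at 0.152 m. Fully seated should be 0.152 m, and resting on the seal would be 0.172 m.
- **Last look:** In the final pictures the tube stands upright and the gripper touches nothing. The spent tube, cup, tongs, pick and the orange and yellow tubes look unmoved. No check failed or disagreed.

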